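# Shim a mailing scale level

## Task

The mailing scale rocks down onto its short front foot. Take the wooden wedge by its head, slide its thin end flat along the desk under that short foot, and push it in gently until the bubble of the spirit level on top lies between the two black lines; then let go and leave the wedge there. Do not press on or lift the scale itself, do not force the wedge down or against anything, and leave the other things on the desk alone.

Things in the scene. Friction and masses are not known exactly. Their poses are not given: they have to be found in the camera images.
- foot (a point): Lowest point of the scale's short front foot, a steel button 36 mm across with a domed sole (32 mm radius), under the low corner; at first on the desk. The corner reaches 30 mm past it. x points from the foot through the scale's middle (140 mm away) to the far corner, z is the scale's up. The foot bears 3 to 6 N (differs from run to run) and can rise 17 mm in all.
- scale_base: The mailing scale's two good rubber feet, 140 mm either side of the origin, which lies on the desk under the scale's middle; x as for the foot. The scale, a grey square box of 240 mm, rocks freely on them and does not slip. When level its underside is 26 mm, its steel platter's top 60 mm above the desk.
- level_mid (a point): Mid-point between the two black lines across the vial of the spirit level, an aluminium bar 200 x 36 x 22 mm fixed on the middle of the platter along the foot's x; about 84 mm above the desk. Same axes as the foot. There are 33 mm of free space between the lines.
- bubble_mid (a point): Centre of the pale bubble (24 x 14 mm), which shifts along the level's x: at first 18 to 44 mm to the +x side of level_mid (the high side). It moves to the foot as that rises: 3.2 mm per mm of rise, so 0.46 mm per mm of wedge. The desk leans by up to 1.6 degrees, unknown, so only the bubble tells; the rise needed is 6 to 14 mm.
- shim_head (a point): Centre of the wedge's upright head, a wooden block 30 (x) x 40 (y) x 44 mm tall: grip it across its width. x points to the thin end, z up. The wedge (170 x 40 mm, 0.18 kg) has a flat underside; its ramp starts 15 mm ahead of this point, 22 mm thick, and falls evenly to 2 mm at the thin end. It slides well and stays where it is left.
- shim_tip (a point): Middle of the wedge's thin end, on its underside: 155 mm ahead (+x) of the head's centre and 22 mm lower.
- packer: Bystander: flat wooden packing strip, 120 x 40 x 15 mm, of even thickness (no ramp, no head). Origin at the centre of its underside, x along it. It may lie on either side of the wedge.
- stapler: Bystander: black stapler, 150 x 36 x 49 mm. Origin at the centre of its underside.
- pen_cup: Bystander: dark metal pen cup, 76 mm across, 95 mm tall (150 with pens). Origin at the centre of its underside.
- parcel: Bystander: cardboard parcel, 160 x 110 x 70 mm. Origin at the centre of its underside.
Things that resemble listed ones, but are neither listed nor needed, are in the scene too. Of the things that look like the part that bears shim_head, take the one that is farthest to the robot's left at the start.

How it is judged:
By the outcome, as a careful person would: the job done as asked, in the order asked, and still so for the second after the job is handed in, with the robot touching nothing.
It also fails if it takes over 51 s, if anything falls off the work surface, if the arm or the gripper's body presses on something with over 40 N, if the wrist force passes 120 N, or if a joint passes its speed limit or range.

## Robot

A 6-joint arm with a two-finger parallel gripper is mounted at the origin on the work surface. World frame = base frame: x ahead of the robot, y to its left, z up, the work surface at z = 0. Lengths are in m, angles in rad, forces in N, time in s.
With the tool pointing down it reaches from about 0.3 to 0.85 m from the base axis. Payload 5.4 kg.
Tool frame: the origin (TCP) lies on the centre line of the jaws, within the pads' length; the fingertips stand 11 mm ahead of it and the grasp point (between the pads) lies 8 mm behind it; z points along the fingers, x is the direction in which the jaws open and shut, and the axes are right-handed (so a half turn about z gives the same grasp; the last joint's range is limited). The gripper opens to 85 mm and grips with 20 to 120 N. Pads are 22 mm wide; open, the fingers measure 114 mm over their backs; the gripper's body (76 mm by 85 mm) begins 54 mm behind the grasp point. The pads swing forward as they close: fully open they stand 13 mm farther back than shut.
Start: joints at [-1.476, 0.158, 1.597, -0, 1.386, -0.21], TCP at [0.173, -0.548, 0.242] pointing down, gripper open.
Joint ranges: [-2.91, 2.91], [-0.94, 2.29], [0.18, 2.7], [-1.29, 4.43], [0.17, 2.64], [-3, 3]. Speed limits (rad/s): [2.57, 2.57, 3.14, 3.14, 3.14, 3.14].

## Interface

Orientations are given as a rotation vector (axis times angle).
In Python, from cell import env gives the robot as it stands.
- The arm moves only by the tool send_rows, never from a script. Its argument "commands" is a list of rows, each a list of 5 numbers: the shift along the world's x, y, z in cm, then the turn about the world's z in rad, then the closure, from 0 (fully open) to 1 (shut). In form: [[dx, dy, dz, turn, grip], ...]. A call has 1 to 12 rows; each row is the pose to reach, as a shift and turn from the pose commanded when the call began; what a row does not reach only later rows make up. A row lasts 1/10 s, in which the tool goes at most 50 mm and 8.59 degrees, less where a joint would pass 70% of its speed; a pose out of reach is approached as far as the arm can. A call with a gripper value outside its range is refused whole. The fingers move at their own pace and stop on an object; "grip_force" is the grip in N (left out, the last holds). Time passes only in rows, so rows that repeat a pose let the fingers close. It gives the time, the measured TCP pose, the force and the opening at its end, in the units of the state.
- env.state(): the state, without advancing time (a new reading comes with each control period).
- env.camera(name): name is "scene" or "top" or "wrist"; returns a dict with "pixels" (420x560x3 uint8, red, green, blue), "mtx" (3x3 intrinsics, pixels), "camera_from_world" (4x4, takes a point from world to camera coordinates); the wrist camera has in their place "tool_from_camera" (4x4, takes a point from camera to tool coordinates, whose origin is the TCP and whose axes are the tool frame's). Camera axes: x right, y up, looking along -z (the intrinsics and any distortion apply to the point x, -y, -z); pixel columns grow to the right and rows downward; lengths in m; the calibration is good to about 2 mm. A picture is of the moment at which its call begins: read the wrist's pose just before it. There is no depth.
- env.sign_off(): hands the job in, once; it reports no verdict.
The state is a dict: "time": time; "q": joint angles; "qd": joint speeds; "joint_torque": joint torques, N m; "tool_pos": TCP position; "tcp_rot": TCP orientation; "force": force on the tool from outside, world axes, zero at the start; "moment": the same for the moment, N m; "width": finger opening in m.
Only numpy, scipy, OpenCV 4.12 (cv2) and the standard library are available. Lean on these libraries where they do the work, as an engineer would, in place of code of your own. Each camera call takes 0.05 s, during which the arm holds its last target.

## Working session

There is one attempt and no reset: what is moved stays moved. The work goes in short steps, Python scripts to look and compute and a tool call to move; the robot and the scene stay as the last step left them, time stands still between calls to the robot, and variables do not carry over. Pictures are saved under pics/ and viewed, and the job is handed in when it is done.

Besides the shell and the picture viewer there is one more tool, called after "Call:" as name(argument=value, ...), one argument or row to a line, values as JSON. send_rows: Moves the arm, as the interface text tells. Its arguments: {"type":"object","properties":{"commands":{"type":"array"},"grip_force":{"type":"number"}},"required":["commands"]}

```bash
mkdir -p pics
cat > h.py <<'E'
import numpy as np, cv2
from cell import env
def snap(name,fn):
    c=env.camera(name); cv2.imwrite('pics/'+fn+'.png',c['pixels'][:,:,::-1]); 
    np.savez('pics/'+fn+'.npz',**{k:v for k,v in c.items()}); return c
def ray(c,u,v):
    K=np.array(c['mtx']); T=np.array(c['camera_from_world'])
    d=np.linalg.inv(K)@[u,v,1]; d=np.array([d[0],-d[1],-d[2]])
    R=T[:3,:3]; return -R.T@T[:3,3], R.T@d
def atz(c,u,v,z):
    o,d=ray(c,u,v); return o+d*(z-o[2])/d[2]
def proj(c,p):
    K=np.array(c['mtx']); T=np.array(c['camera_from_world'])
    q=T[:3,:3]@np.array(p)+T[:3,3]; q=K@[q[0],-q[1],-q[2]]; return q[:2]/q[2]
E
python3 - <<'E'
from h import *
for n in ['scene','top']:
    c=snap(n,n+'0'); print(c.keys()); print(c['mtx']); print(np.linalg.inv(c['camera_from_world']))
print(env.state())
E
```

```text
dict_keys(['pixels', 'mtx', 'camera_from_world'])
[[407.85176367   0.         279.86280045]
 [  0.         407.85176367 207.28666703]
 [  0.           0.           1.        ]]
[[ 0.1515057  -0.74418907  0.65056026  1.44021549]
 [ 0.9884481   0.11137069 -0.10279551 -0.19390226]
 [ 0.00404595  0.65861916  0.75246557  1.08880703]
 [ 0.          0.          0.          1.        ]]
dict_keys(['pixels', 'mtx', 'camera_from_world'])
[[511.76669532   0.         281.77594473]
 [  0.         511.76669532 206.14843163]
 [  0.           0.           1.        ]]
[[ 0.02782349  0.99250431 -0.11900022  0.37003903]
 [-0.99955876  0.02638565 -0.01364155 -0.05501529]
 [-0.0103994   0.11932727  0.99280051  1.59175914]
 [ 0.          0.          0.          1.        ]]
{'time': 0.1, 'q': array([-1.47609875e+00,  1.59002662e-01,  1.59809443e+00,  2.00168098e-05,
        1.38621229e+00, -2.10095935e-01]), 'qd': array([-0.0017544 , -0.00192426, -0.00295585, -0.00127561, -0.00131053,
       -0.00032325]), 'joint_torque': array([-2.87350904e-04, -3.96995044e+01, -3.32335496e+01, -1.58760886e-04,
        4.31719091e-03,  1.85153499e-05]), 'tool_pos': array([ 0.17249279, -0.54797258,  0.24141195]), 'tcp_rot': array([-2.53187878e+00,  1.85770186e+00,  1.76986753e-03]), 'force': array([-0.58016455,  0.03514499,  0.04615587]), 'moment': array([-0.01651818,  0.01615746,  0.01603996]), 'width': 0.08607908059719246}
```

View pics/scene0.png

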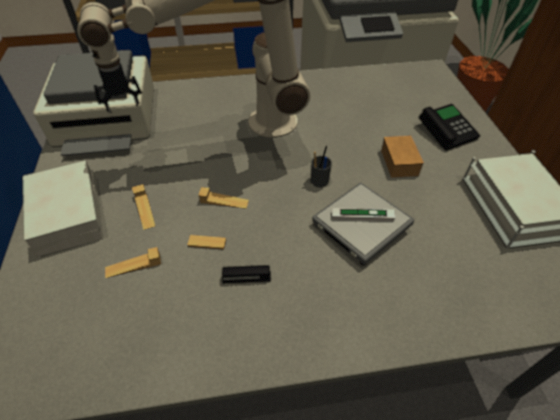

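View pics/top0.png

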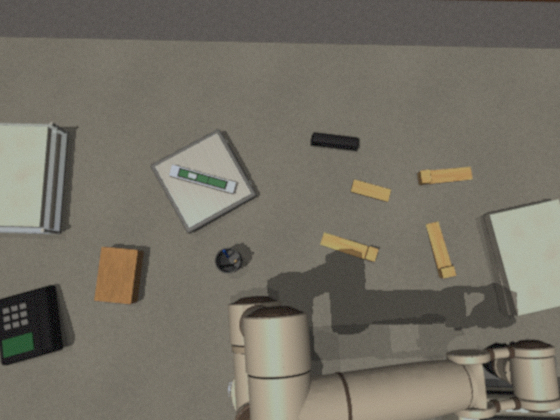

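Run:
```python
import cv2
a=cv2.imread('pics/top0.png')
cv2.imwrite('pics/t_scale.png',cv2.resize(a[125:240,145:265],None,fx=5,fy=5,interpolation=cv2.INTER_CUBIC))
cv2.imwrite('pics/t_wedge.png',cv2.resize(a[155:285,310:480],None,fx=4.5,fy=4.5,interpolation=cv2.INTER_CUBIC))
b=cv2.imread('pics/scene0.png')
cv2.imwrite('pics/s_wedge.png',cv2.resize(b[175:285,95:285],None,fx=4,fy=4,interpolation=cv2.INTER_CUBIC))
cv2.imwrite('pics/s_scale.png',cv2.resize(b[175:270,305:420],None,fx=6,fy=6,interpolation=cv2.INTER_CUBIC))
```

```text
(no output)
```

View pics/t_scale.png

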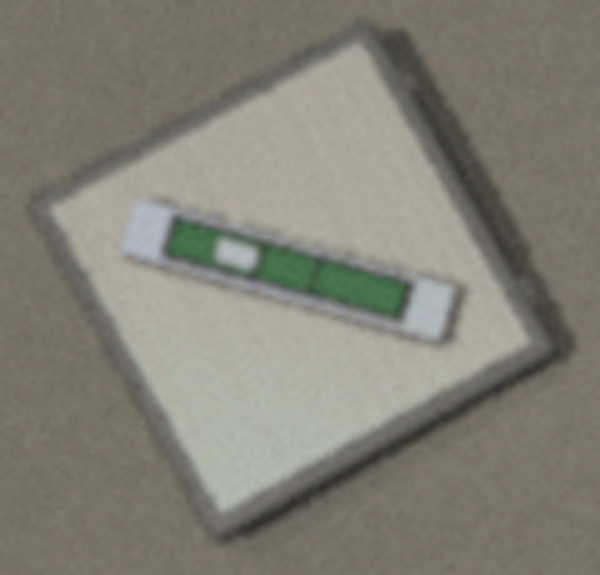

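View pics/t_wedge.png

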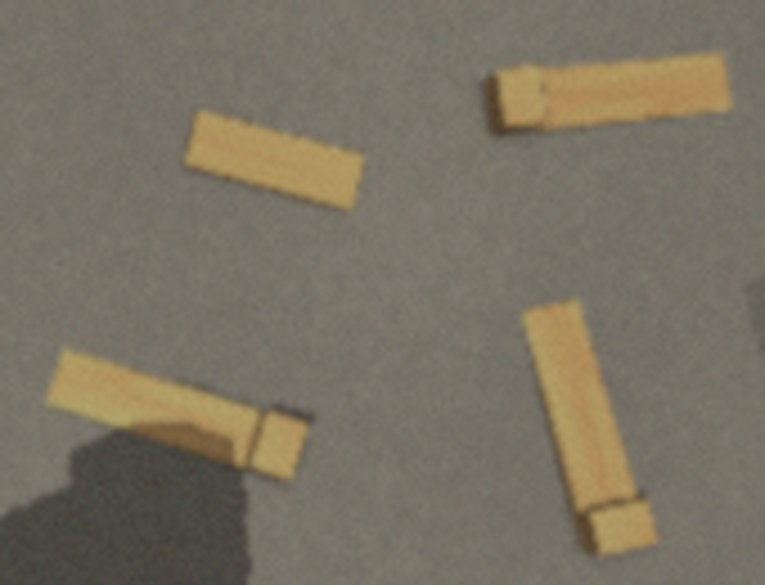

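View pics/s_wedge.png

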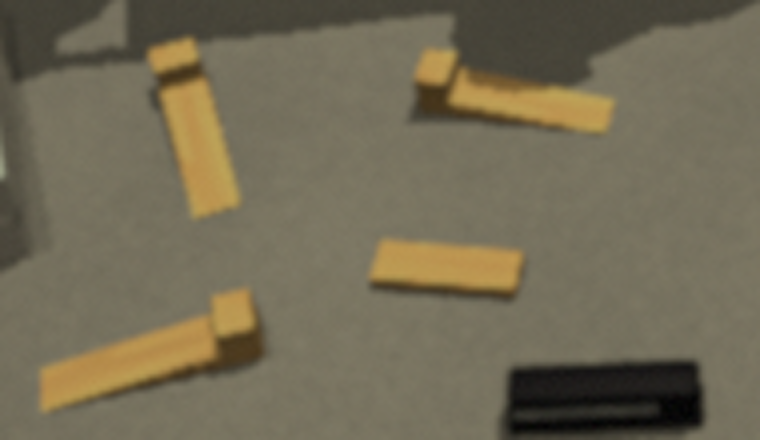

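View pics/s_scale.png

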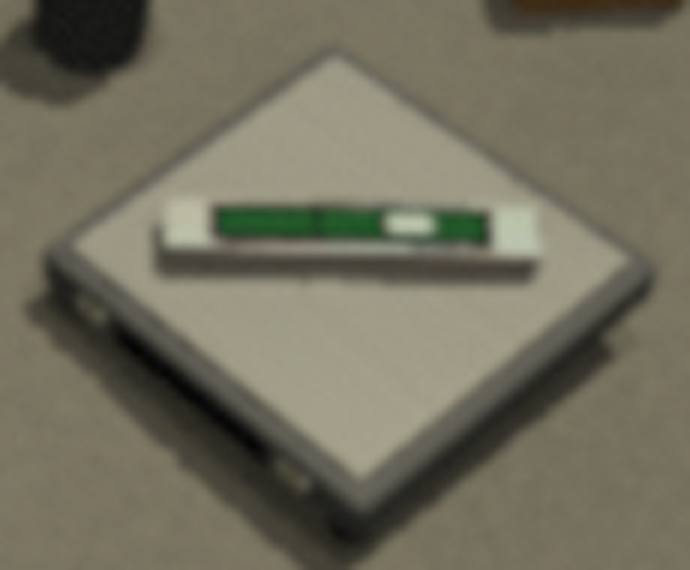

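```bash
cat > m.py <<'E'
from h import *
T=dict(np.load('pics/top0.npz')); S=dict(np.load('pics/scene0.npz'))
f=lambda x0,y0,s:(lambda u,v:((u+.5)/s-.5+x0,(v+.5)/s-.5+y0))
ts=f(145,125,5); tw=f(310,155,4.5); sw=f(95,175,4); ss=f(305,175,6)
def tri(a,b):
    (o1,d1),(o2,d2)=ray(T,*a),ray(S,*b)
    A=np.stack([d1,-d2],1); t=np.linalg.lstsq(A,o2-o1,rcond=None)[0]
    p,q=o1+d1*t[0],o2+d2*t[1]; return (p+q)/2, np.linalg.norm(p-q)
E
python3 - <<'E'
from m import *
np.set_printoptions(precision=4,suppress=True)
print('head top corners TOP z=.044')
h=[atz(T,*tw(u,v),.044) for u,v in [(264,410),(309,421),(293,479),(248,467)]]
print(np.array(h), np.mean(h,0))
print('scene'); h=[atz(S,*sw(u,v),.044) for u,v in [(424,50),(459,54),(449,87),(415,82)]]
print(np.array(h), np.mean(h,0))
tip=[atz(T,*tw(u,v),.002) for u,v in [(64,347),(46,403)]]; print('tip',np.array(tip),np.mean(tip,0))
tip=[atz(S,*sw(u,v),.002) for u,v in [(614,98),(606,132)]]; print('tipS',np.array(tip),np.mean(tip,0))
print('level ends')
for n,a,b in [('near foot end mid',(449,311),(163,222)),('far end',(133,228),(538,232)),('line',(315,275),(317,223)),('bubble',(236,253),(411,223)),('corner foot',(548,345),(52,258)),('corner far',(38,204),(648,270)),('cornA',(368,28),(362,500)),('cornB',(222,532),(336,50))]:
    print(n,tri(ts(*a),ss(*b)))
for n,a,b in [('vial foot end',(410,300),(213,222)),('vial far',(166,238),(488,227))]: print(n,tri(ts(*a),ss(*b)))
print('packer',[atz(T,*tw(u,v),.015) for u,v in [(198,110),(364,156),(352,208),(184,164)]])
print('cup',atz(T,229,261,.095), atz(S,320,162,.095))
E
```

```text
head top corners TOP z=.044
[[ 0.4424 -0.2976  0.044 ]
 [ 0.4359 -0.3277  0.044 ]
 [ 0.397  -0.3173  0.044 ]
 [ 0.4042 -0.2873  0.044 ]] [ 0.4199 -0.3075  0.044 ]
scene
[[ 0.4011 -0.3153  0.044 ]
 [ 0.4106 -0.2848  0.044 ]
 [ 0.4494 -0.2949  0.044 ]
 [ 0.439  -0.324   0.044 ]] [ 0.425  -0.3047  0.044 ]
tip [[ 0.4841 -0.1661  0.002 ]
 [ 0.4451 -0.1544  0.002 ]] [ 0.4646 -0.1602  0.002 ]
tipS [[ 0.445  -0.1526  0.002 ]
 [ 0.4845 -0.1637  0.002 ]] [ 0.4648 -0.1581  0.002 ]
level ends
near foot end mid (array([0.6067, 0.1099, 0.0742]), np.float64(0.00037083401605202365))
far end (array([0.6514, 0.303 , 0.0838]), np.float64(0.005337055525849545))
line (array([0.6254, 0.1904, 0.081 ]), np.float64(0.00039372489751897497))
bubble (array([0.6368, 0.2381, 0.0859]), np.float64(0.0016448379581745704))
corner foot (array([0.593 , 0.0528, 0.0374]), np.float64(0.001464193649960856))
corner far (array([0.6686, 0.366 , 0.061 ]), np.float64(0.0027229931777180976))
cornA (array([0.7858, 0.1708, 0.0534]), np.float64(0.0038403888235030766))
cornB (array([0.4723, 0.2469, 0.0522]), np.float64(0.005992661765464483))
vial foot end (array([0.6127, 0.1347, 0.0767]), np.float64(0.0031770367000082803))
vial far (array([0.6448, 0.2799, 0.0847]), np.float64(0.00017078676178754093))
packer [array([ 0.6501, -0.2549,  0.015 ]), array([ 0.6208, -0.3698,  0.015 ]), array([ 0.5844, -0.3616,  0.015 ]), array([ 0.612 , -0.2457,  0.015 ])]
cup [0.3846 0.1147 0.095 ] [0.3888 0.1171 0.095 ]
```

Call:
send_rows(
  commands=[
    [24.9,24.2,-6,0.98,0],
    [24.9,24.2,-6,0.98,0],
    [24.9,24.2,-6,0.98,0],
    [24.9,24.2,-6,0.98,0],
    [24.9,24.2,-6,0.98,0],
    [24.9,24.2,-6,0.98,0],
    [24.9,24.2,-6,0.98,0],
    [24.9,24.2,-6,0.98,0],
    [24.9,24.2,-6,0.98,0],
    [24.9,24.2,-6,0.98,0],
    [24.9,24.2,-6,0.98,0],
  ],
)

```text
time: 1.2
tool_pos: [0.4208, -0.3078, 0.1826]
tcp_rot: [3.108, -0.452, 0.0]
force: [-0.2, -0.1, 0.4]
width: 0.0855
```

```bash
cat >> h.py <<'E'
from scipy.spatial.transform import Rotation as Ro
def wsnap(fn):
    s=env.state(); c=snap('wrist',fn)
    Tw=np.eye(4); Tw[:3,:3]=Ro.from_rotvec(s['tcp_rot']).as_matrix(); Tw[:3,3]=s['tool_pos']
    c['camera_from_world']=np.linalg.inv(Tw@np.array(c['tool_from_camera'])); return s,c
def yaw(s): 
    x=Ro.from_rotvec(s['tcp_rot']).as_matrix()[:,0]; return np.degrees(np.arctan2(x[1],x[0]))
E
python3 - <<'E'
from h import *
s,c=wsnap('w1'); print(s['time'],s['tool_pos'],yaw(s),s['q'],s['qd'])
np.savez('pics/w1.npz',mtx=c['mtx'],camera_from_world=c['camera_from_world'])
E
```

```text
1.2 [ 0.4207727  -0.3077868   0.18258704] -16.53110057956953 [-8.63447878e-01  7.33094474e-02  1.81144952e+00 -2.93316960e-04
  1.25629470e+00 -5.74835005e-01] [-0.00342577 -0.00067571  0.00150012  0.00378913 -0.00050438  0.00022469]
```

View pics/w1.png

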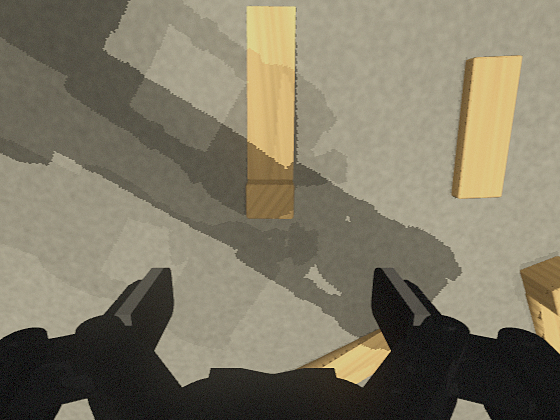

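```bash
python3 - <<'E'
from h import *
c=dict(np.load('pics/w1.npz'))
h=[atz(c,u,v,.044)[:2] for u,v in [(247,187),(294,187),(293,218),(247,218)]]; print(np.array(h),np.mean(h,0))
t=[atz(c,u,v,.002)[:2] for u,v in [(247,6),(296,7)]]; print(t,np.mean(t,0))
d=np.mean(t,0)-np.mean(h,0); print(np.linalg.norm(d),np.degrees(np.arctan2(d[1],d[0])))
E
python3 -c "
import cv2;a=cv2.imread('pics/w1.png');cv2.imwrite('pics/w1c.png',cv2.resize(a[0:240,200:340],None,fx=2.5,fy=2.5))"
```

```text
[[ 0.40646778 -0.28849418]
 [ 0.44345752 -0.29944993]
 [ 0.43555457 -0.32488131]
 [ 0.3983769  -0.31386803]] [ 0.42096419 -0.30667336]
[array([ 0.44699123, -0.15157854]), array([ 0.48542711, -0.16371126])] [ 0.46620917 -0.1576449 ]
0.15574527081380785 73.11173149704541
```

View pics/w1c.png

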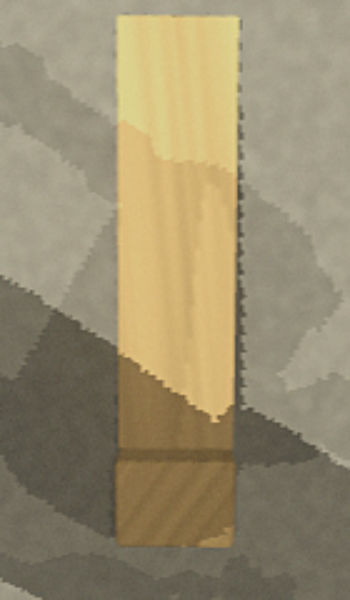

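Call:
send_rows(
  commands=[
    [0,0.1,-4,0,0],
    [0,0.1,-8,0,0],
    [0,0.1,-11,0,0],
    [0,0.1,-13,0,0],
    [0,0.1,-14.5,0,0],
    [0,0.1,-15.5,0,0],
    [0,0.1,-16,0,0],
    [0,0.1,-16,0,0],
    [0,0.1,-16,0,0],
  ],
  grip_force=30,
)

```text
time: 2.15
tool_pos: [0.4219, -0.3062, 0.0231]
tcp_rot: [3.108, -0.448, 0.002]
force: [0.5, -0.7, -0.0]
width: 0.0854
```

Call:
send_rows(
  commands=[
    [0,0,0,0,1],
    [0,0,0,0,1],
    [0,0,0,0,1],
    [0,0,0,0,1],
    [0,0,0,0,1],
    [0,0,0,0,1],
    [0,0,0,0,1],
    [0,0,0,0,1],
  ],
  grip_force=30,
)

```text
time: 2.95
tool_pos: [0.4218, -0.3058, 0.0228]
tcp_rot: [3.109, -0.447, 0.001]
force: [-0.8, 0.4, 5.4]
width: 0.0397
```

Call:
send_rows(
  commands=[
    [0,0,0.05,0,1],
    [0,0,0.05,0,1],
  ],
)

```text
time: 3.15
tool_pos: [0.4216, -0.3056, 0.0228]
tcp_rot: [3.109, -0.448, 0.001]
force: [0.4, -0.9, 1.4]
width: 0.0394
```

Call:
send_rows(
  commands=[
    [1.0,1.5,0.03,0.005,1],
    [2.4,3.5,0.03,0.01,1],
    [4.1,6,0.03,0.02,1],
    [5.8,8.5,0.03,0.025,1],
    [7.5,11,0.03,0.03,1],
    [9.2,13.5,0.03,0.04,1],
    [10.8,15.8,0.03,0.05,1],
    [12.0,17.5,0.03,0.054,1],
    [12.9,18.8,0.03,0.054,1],
    [12.9,18.8,0.03,0.054,1],
    [12.9,18.8,0.03,0.054,1],
  ],
)

```text
time: 4.25
tool_pos: [0.5503, -0.1174, 0.0229]
tcp_rot: [-3.12, 0.363, 0.001]
force: [-0.3, -0.1, -0.8]
width: 0.0399
```

Run:
```python
from h import *
s,c=wsnap('w2'); print(s['time'],s['tool_pos'],yaw(s),s['force'])
np.savez('pics/w2.npz',mtx=c['mtx'],camera_from_world=c['camera_from_world'])
c=snap('scene','s2');c=snap('top','t2')
a=cv2.imread('pics/s2.png');cv2.imwrite('pics/s2c.png',cv2.resize(a[120:290,240:430],None,fx=4,fy=3.5,interpolation=cv2.INTER_CUBIC))
a=cv2.imread('pics/t2.png');cv2.imwrite('pics/t2c.png',cv2.resize(a[120:270,145:345],None,fx=4,fy=4,interpolation=cv2.INTER_CUBIC))
```

```text
4.25 [ 0.5503289  -0.11741562  0.02285883] -13.27953704668693 [-0.30153526 -0.13473508 -0.792612  ]
```

View pics/w2.png

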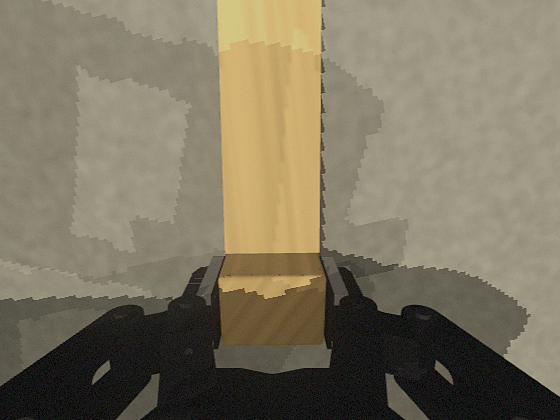

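View pics/s2c.png

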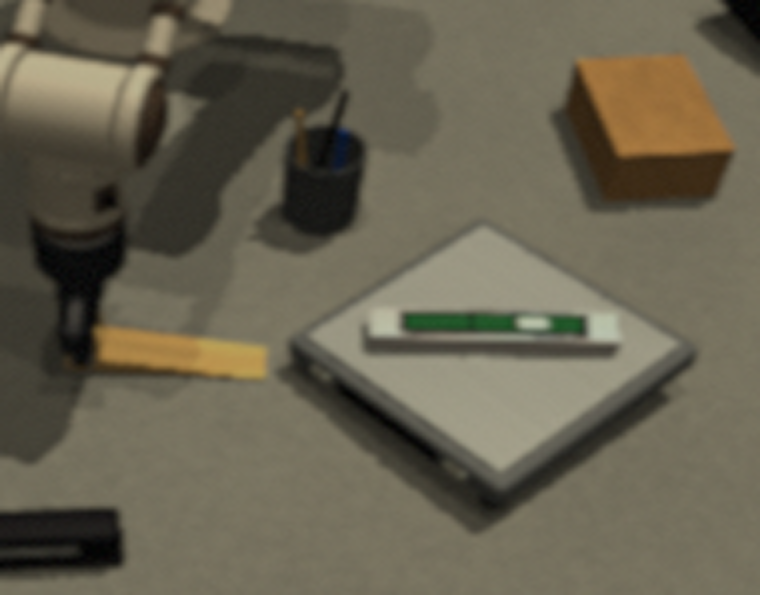

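View pics/t2c.png

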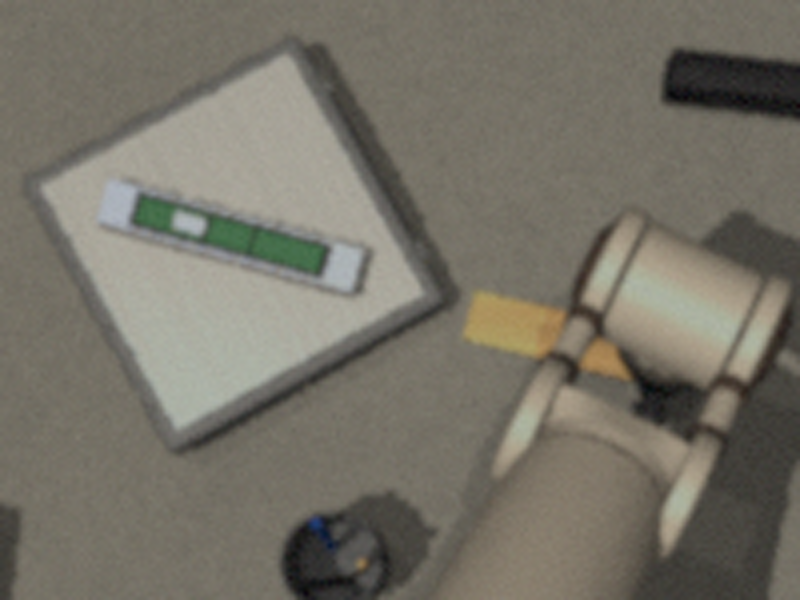

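Run:
```python
from m import *
T=dict(np.load('pics/t2.npz')); S=dict(np.load('pics/s2.npz'))
t=f(145,120,4)
s=lambda u,v:((u+.5)/4-.5+240,(v+.5)/3.5-.5+120)
a=[atz(T,*t(472,292),.002),atz(T,*t(463,340),.002)];print(a,np.mean(a,0))
b=[atz(S,*s(267,345),.002),atz(S,*s(264,379),.002)];print(b,np.mean(b,0))
u=np.array([np.cos(np.radians(76.4)),np.sin(np.radians(76.4))]); F=np.array([.598,.0765]); n=np.array([-u[1],u[0]])
for p in (np.mean(a,0)[:2],np.mean(b,0)[:2],np.array([.5503,-.1174])+.155*u): print('along, lateral mm',(p-F)@u*1e3,(p-F)@n*1e3)
import m; m.T=T;m.S=S
for n_,p,q in [('foot end',(352,270),(367,329)),('far end',(112,203),(618,330)),('cf',(452,296),(291,347)),('cfar',(30,186),(694,350)),('A',(296,40),(490,495)),('B',(176,448),(482,222))]: print(n_,tri(t(*p),s(*q)))
```

```text
[array([0.60174896, 0.02813767, 0.002     ]), array([0.56361453, 0.03395808, 0.002     ])] [0.58268175 0.03104787 0.002     ]
[array([0.56386186, 0.03771084, 0.002     ]), array([0.60550829, 0.02689868, 0.002     ])] [0.58468507 0.03230476 0.002     ]
along, lateral mm -47.77966115877555 4.201035064360155
along, lateral mm -46.0869532285123 2.549426014662765
along, lateral mm -44.679516807173655 0.7684839970044152
foot end (array([0.60657552, 0.11315395, 0.06337712]), np.float64(0.006204460993941713))
far end (array([0.6519574 , 0.30106374, 0.0811826 ]), np.float64(0.00887592599907338))
cf (array([0.59442693, 0.04604333, 0.03374455]), np.float64(0.008681087326300501))
cfar (array([0.6671655 , 0.36781553, 0.05853537]), np.float64(0.004885183625927941))
A (array([0.78939511, 0.16699607, 0.04277986]), np.float64(0.004441683129713015))
B (array([0.47031601, 0.24742261, 0.04949371]), np.float64(0.0037862968759360773))
```

Call:
send_rows(
  commands=[
    [0.2,0,-0.02,0,1],
    [0.4,0.8,-0.02,0,1],
    [0.6,1.6,-0.02,0,1],
    [0.8,2.4,-0.02,0,1],
    [0.9,2.9,-0.02,0,1],
    [0.9,2.9,-0.02,0,1],
  ],
)

```text
time: 5.0
tool_pos: [0.5597, -0.0872, 0.0228]
tcp_rot: [-3.12, 0.362, 0.0]
force: [0.0, 0.1, -1.7]
width: 0.0397
```

Call:
send_rows(
  commands=[
    [0.12,0.48,0,0,1],
    [0.24,0.97,0,0,1],
    [0.35,1.46,0,0,1],
    [0.47,1.94,0,0,1],
    [0.59,2.43,0,0,1],
    [0.71,2.92,0,0,1],
    [0.71,2.92,0,0,1],
  ],
)

```text
time: 5.7
tool_pos: [0.5668, -0.0583, 0.0228]
tcp_rot: [-3.12, 0.363, -0.0]
force: [0.6, -0.2, -0.4]
width: 0.0396
```

```bash
cat > look.py <<'E'
from h import *
import sys
n=sys.argv[1]
s=env.state();print(s['time'],s['tool_pos'],yaw(s),s['force'])
snap('scene','s'+n);snap('top','t'+n)
a=cv2.imread(f'pics/s{n}.png')[185:255,310:415];a=cv2.resize(a,None,fx=7,fy=4.2,interpolation=cv2.INTER_CUBIC)
b=cv2.imread(f'pics/t{n}.png')[150:205,150:290];b=cv2.resize(b,None,fx=5.25,fy=5.25,interpolation=cv2.INTER_CUBIC)
cv2.imwrite(f'pics/l{n}.png',np.vstack([a,b]))
E
python3 look.py 3
```

```text
5.7 [ 0.56677111 -0.05829437  0.02283417] -13.27399677946549 [ 0.55225019 -0.23806442 -0.40064132]
```

View pics/l3.png

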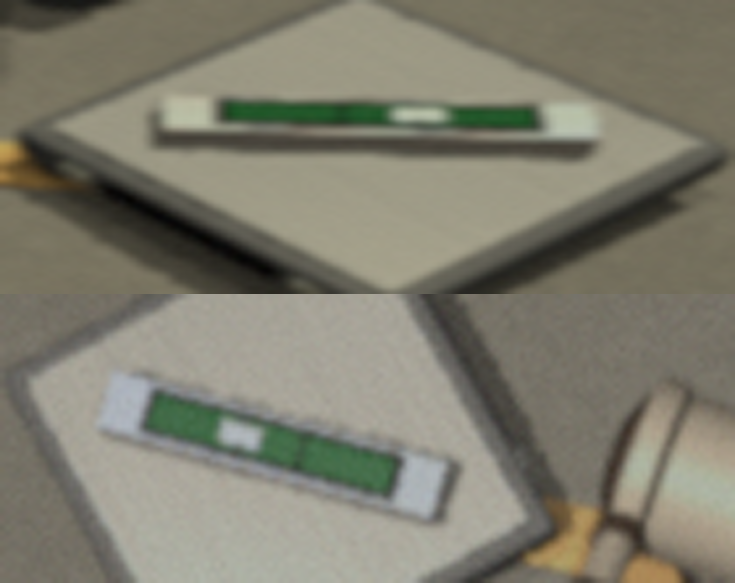

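Call:
send_rows(
  commands=[
    [0.07,0.3,0,0,1],
    [0.14,0.6,0,0,1],
    [0.22,0.9,0,0,1],
    [0.29,1.2,0,0,1],
    [0.36,1.5,0,0,1],
    [0.43,1.8,0,0,1],
    [0.51,2.1,0,0,1],
    [0.59,2.43,0,0,1],
    [0.59,2.43,0,0,1],
    [0.59,2.43,0,0,1],
  ],
)

```text
time: 6.8
tool_pos: [0.5726, -0.0342, 0.0228]
tcp_rot: [-3.119, 0.364, -0.0]
force: [-0.2, 0.2, -0.9]
width: 0.0399
```

```bash
python3 look.py 4
```

```text
6.8 [ 0.57260962 -0.03419378  0.02283778] -13.296875555707768 [-0.24951727  0.17587501 -0.93251701]
```

View pics/l4.png

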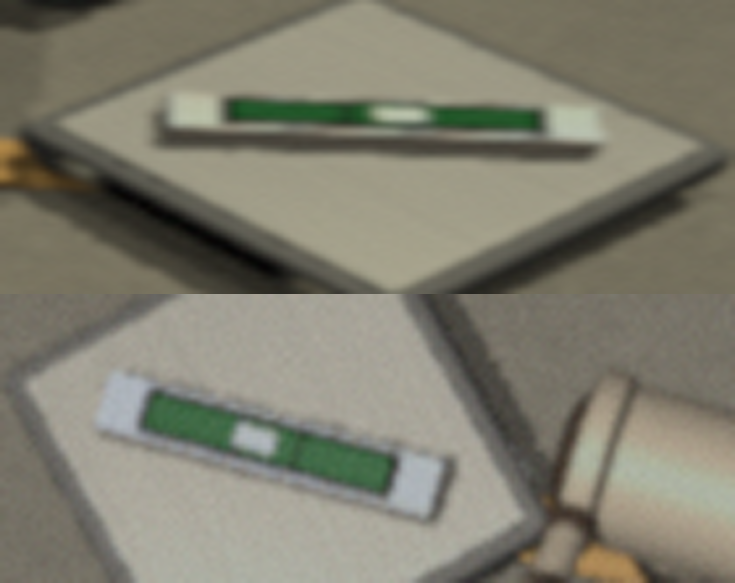

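Call:
send_rows(
  commands=[
    [0.06,0.24,0,0,1],
    [0.12,0.5,0,0,1],
    [0.18,0.75,0,0,1],
    [0.24,1.0,0,0,1],
    [0.29,1.2,0,0,1],
    [0.33,1.36,0,0,1],
    [0.33,1.36,0,0,1],
    [0.33,1.36,0,0,1],
  ],
)

```text
time: 7.7
tool_pos: [0.5759, -0.021, 0.0228]
tcp_rot: [-3.12, 0.363, -0.0]
force: [0.2, -1.3, -2.1]
width: 0.0399
```

```bash
python3 look.py 5
```

```text
7.7 [ 0.5758647  -0.02098882  0.02284322] -13.289225839002771 [ 0.2355299  -1.29708633 -2.07293877]
```

View pics/l5.png

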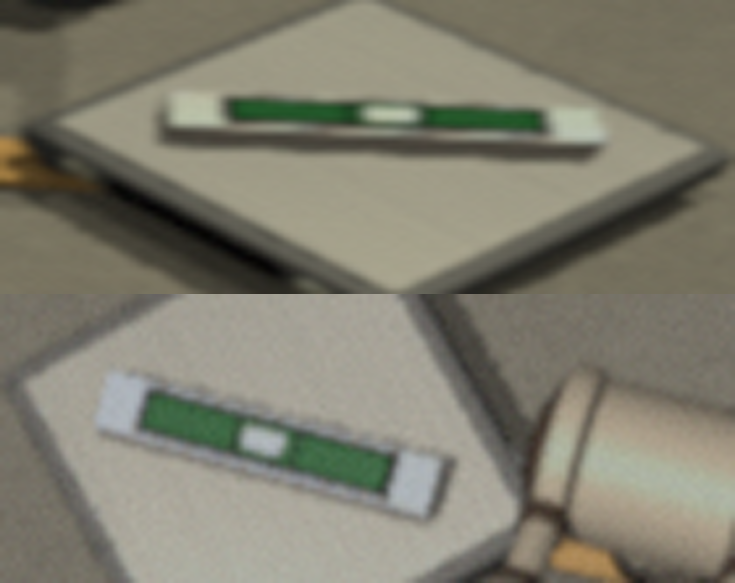

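Call:
send_rows(
  commands=[
    [0.04,0.15,0,0,1],
    [0.07,0.3,0,0,1],
    [0.07,0.3,0,0,1],
    [0.07,0.3,0,0,1],
  ],
)

```text
time: 8.2
tool_pos: [0.5765, -0.0183, 0.0229]
tcp_rot: [-3.12, 0.364, 0.0]
force: [-0.9, -2.8, -2.4]
width: 0.0396
```

```bash
python3 look.py 6
python3 - <<'E'
import cv2,numpy as np
a=cv2.imread('pics/s6.png')[198:222,330:400];a=cv2.resize(a,None,fx=10.5,fy=10.5,interpolation=cv2.INTER_CUBIC)
b=cv2.imread('pics/t6.png')[162:195,168:238];b=cv2.resize(b,None,fx=10.5,fy=10,interpolation=cv2.INTER_CUBIC)
cv2.imwrite('pics/l6b.png',np.vstack([a,b]))
E
```

```text
8.2 [ 0.5765055  -0.01831147  0.02286357] -13.297542509400998 [-0.93443084 -2.76695598 -2.37438902]
```

View pics/l6b.png

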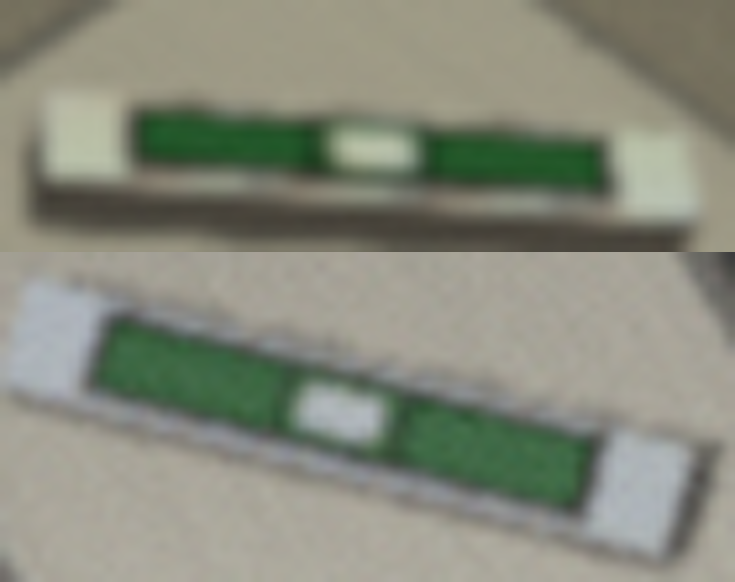

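Call:
send_rows(
  commands=[
    [0,0,-0.02,0,1],
    [0,0,-0.02,0,1],
    [0,0,-0.02,0,0.3],
    [0,0,-0.02,0,0],
    [0,0,-0.02,0,0],
    [0,0,-0.02,0,0],
    [0,0,-0.02,0,0],
    [0,0,-0.02,0,0],
  ],
)

```text
time: 9.1
tool_pos: [0.5766, -0.0183, 0.0227]
tcp_rot: [-3.12, 0.364, -0.0]
force: [-0.2, 1.0, -0.5]
width: 0.0853
```

```bash
python3 look.py 7
python3 - <<'E'
import cv2,numpy as np
from h import *
a=cv2.imread('pics/s7.png')[198:222,330:400];a=cv2.resize(a,None,fx=10.5,fy=10.5,interpolation=cv2.INTER_CUBIC)
b=cv2.imread('pics/t7.png')[162:195,168:238];b=cv2.resize(b,None,fx=10.5,fy=10,interpolation=cv2.INTER_CUBIC)
cv2.imwrite('pics/l7b.png',np.vstack([a,b]))
wsnap('w7'); print(env.state()['width'])
E
```

```text
9.1 [ 0.5765675  -0.01834914  0.02271678] -13.292232810738167 [-0.20337706  1.04712642 -0.49486547]
0.08530926704947529
```

View pics/l7b.png

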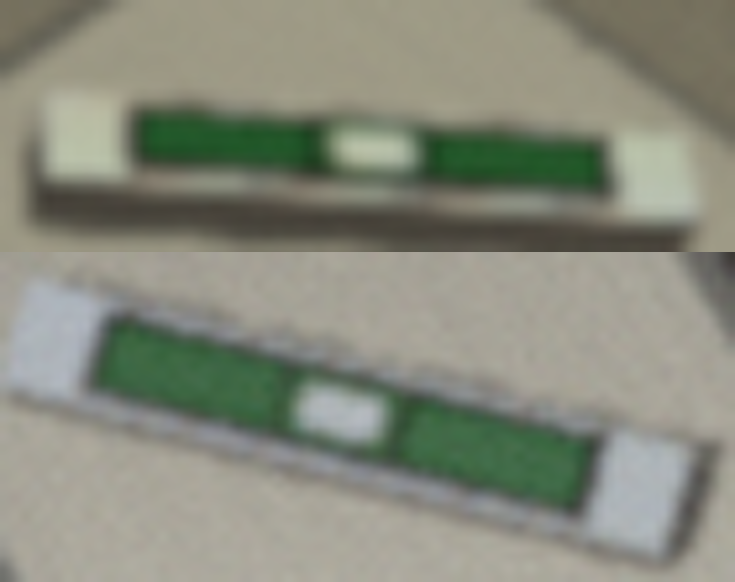

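View pics/w7.png

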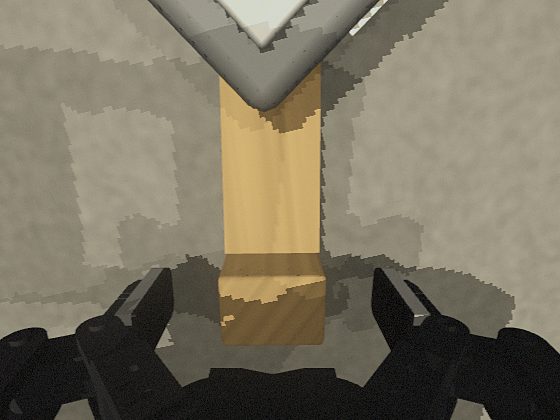

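Released; the bubble stayed centred between the lines (lines at crop 283/398, bubble 340) and the corner (265,108) lies over the wedge's centreline. Now I retreat straight up.

Call:
send_rows(
  commands=[
    [0,0,1,0,0],
    [0,0,3,0,0],
    [0,0,6,0,0],
    [0,0,9,0,0],
    [0,0,12,0,0],
    [0,-2,16,0,0],
    [0,-5,18,0,0],
    [0,-8,18,0,0],
    [0,-8,18,0,0],
    [0,-8,18,0,0],
    [0,-8,18,0,0],
    [0,-8,18,0,0],
  ],
)

```text
time: 10.45
tool_pos: [0.5763, -0.0973, 0.2023]
tcp_rot: [-3.12, 0.362, 0.001]
force: [0.6, -0.4, 0.8]
width: 0.0854
```

```bash
python3 look.py 8
```

```text
10.45 [ 0.57629478 -0.09726745  0.20233079] -13.221300717358702 [ 0.56050551 -0.35223043  0.75967148]
```

View pics/l8.png

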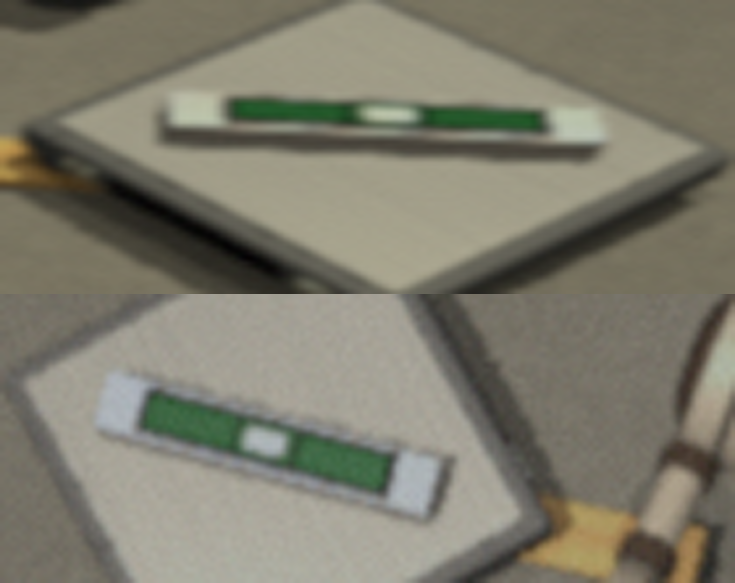

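View pics/s8.png

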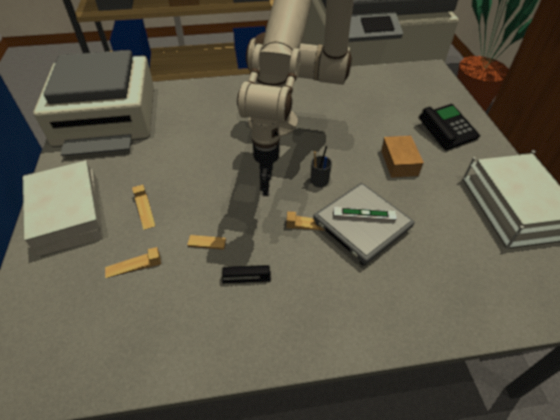

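The wedge (290,220) rests under the foot, the bubble is centred between the lines, the bystanders have not moved and the arm is clear.

```bash
python3 -c "
from cell import env
print(env.sign_off())"
```

```text
the job is handed in; nothing more can be done
None
```

The wedge is under the scale's short foot and the spirit level's bubble lies between the two black lines. I handed the job in at about 10.5 s of the 51 s allowed.

- **What I did:** I took the leftmost of the three wedges by its head and slid it flat along the desk to the foot. I pushed it in by steps, then let go and backed the arm straight up and away. The sideways and pushing forces I read stayed under about 3 N. Closing the grip pressed the wedge down with 5.4 N for a moment, and I relieved that before moving it.
- **Last checks:** In the enlarged top view after release, the bubble was centred to within about 1 mm, and the scene view agreed. A further look after the arm withdrew showed it unchanged. The other things on the desk looked unmoved and the gripper was clear.
- **What disagreed:** With the wedge just short of the scale, the two cameras put its tip 2.5 to 4 mm off the foot's line, while the tool pose put it under 1 mm off. I shifted the wedge about 2 mm sideways before pushing. The final wrist view showed the scale's corner over the wedge's centreline.

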